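# Set the optical cell in the light path of the test rail

### The job

Take the yellow-capped optical cell out of the tray and set it upright and fully home in the square well of the blue carriage on the test rail, its two clear windows facing the lamp and the detector; the carriage stands somewhere near mid-rail, so feel gently for the well. Only then, by the seated cell, slide the carriage gently along the rail until it meets the red stops at the detector end, and let go. Never force the cell (stay under about 30 N on it), and leave the other two cells and the loose things on the bench where they are.

Things in the scene. Friction and masses are not known exactly. Their poses are not given: they have to be found in the camera images.
- cell: The cell to set: solid upright block 24 x 24 x 60 mm, about 60 g, black foot 18 mm tall, yellow cap 8 mm. Clear windows face its own x and -x, ribbed white grip sides its y and -y; any side may be gripped, half a turn makes no difference. Origin: centre of its underside, z up. It stands in the tray, 4 mm above the bench, its windows roughly towards its neighbours.
- cell_blue: A cell of the same size and form with a blue cap, in the tray; leave it alone. Origin at the centre of its underside.
- cell_green: A cell of the same size and form with a green cap and green glass, in the tray; leave it alone. Origin at the centre of its underside.
- tray: Grey tray fixed to the bench, 90 x 250 mm, wall 12 mm tall, inner floor 4 mm above the bench, long along its own y; three cells stand in it in one row along its y, 80 mm apart. Origin at the centre of its underside.
- rail: Optical test rail fixed to the bench: aluminium plate 240 x 110 x 12 mm, long along its own x, the light path (lamp at -x, detector at +x, beam 59 mm above the bench). Between them a blue carriage, 80 mm along x, 60 mm along y, slides along x only; about 6 N moves it, friction holds it where it is left. Origin: centre of the plate's underside, z up.
- mid (a point): Point of the rail over mid-rail, level with the carriage's top face (40 mm above the bench); axes as the rail's. The carriage's place is NOT measured: the centre of its well starts anywhere up to 14 mm to either side of this point along x, at y = 0. The well: 26.5 mm square, sides along the rail's x and y, 16 mm deep, in the middle of the carriage.
- stop (a point): Point of the rail, 35 mm along x from mid and 40 mm above the bench, where the well's centre lies when the carriage meets its hard stop (two red blocks at the detector end); axes as the rail's.
- lamp (a point): Top centre of the white lamp post at the rail's -x end, 85 mm above the bench; the post is 30 mm along x, 44 mm along y, its near face 87 mm from mid.
- detector (a point): Top centre of the black detector post at the rail's +x end, 85 mm above the bench; 30 mm along x, 44 mm along y, its near face 87 mm from mid.
- screwdriver: Loose screwdriver lying across the bench beyond the work; leave it. Origin at its underside.
- reel: Loose blue reel, 56 mm across, 40 mm tall, between tray and rail; leave it. Origin at the centre of its underside.
- flux: Loose amber jar, 40 mm across, 60 mm tall, left of the rail; leave it. Origin at the centre of its underside.

How it is judged:
By the outcome, as a careful person would: the job done as asked, in the order asked, and still so for the second after the job is handed in, with the robot touching nothing.
It also fails if it takes over 61 s, if anything falls off the work surface, if the arm or the gripper's body presses on something with over 40 N, if the wrist force passes 120 N, or if a joint passes its speed limit or range.

### The arm

A 6-joint arm with a two-finger parallel gripper is mounted at the origin on the work surface. World frame = base frame: x ahead of the robot, y to its left, z up, the work surface at z = 0. Lengths are in m, angles in rad, forces in N, time in s.
With the tool pointing down it reaches from about 0.25 to 0.725 m from the base axis. Payload 4 kg.
Tool frame: the origin (TCP) lies on the centre line of the jaws, within the pads' length; the fingertips stand 22 mm ahead of it and the grasp point (between the pads) lies 3 mm ahead of it; z points along the fingers, y is the line along which they close (so a half turn about z gives the same grasp; the last joint's range is limited). The gripper opens to 85 mm and grips with 20 to 120 N. Pads are 22 mm wide; open, the fingers measure 114 mm over their backs; the gripper's body (76 mm by 85 mm) begins 54 mm behind the grasp point. The pads swing forward as they close: fully open they stand 13 mm farther back than shut.
Start: joints at [1.185, 0.241, 0.005, 1.335, 0, 1.571], TCP at [0.188, 0.463, 0.253] pointing down, gripper open.
Joint ranges: [-2.72, 2.72], [-1.05, 1.87], [-1.09, 1.28], [-1.99, 2.15], [-1.42, 1.44], [-3.14, 3.14]. Speed limits (rad/s): [2.79, 2.79, 3.14, 3.14, 3.14, 3.14].

### API

Orientations are given as a unit quaternion [x, y, z, w].
In Python, from workcell import bot gives the robot as it stands.
- The arm moves only by the shell command python3 -m inch 'ROWS'. ROWS is JSON, one flat list of numbers, 7 for each row, row after row: the shift along the world's x, y, z in mm, then the turn, a rotation vector about the world's x, y, z in rad, then the opening in per cent of the stroke, from 0 (shut) to 100 (fully open). A call has 1 to 8 rows; each row is the pose to reach, as a shift and turn from the pose commanded when the call began; what a row does not reach only later rows make up. A row lasts 1/12 s, in which the tool goes at most 41.7 mm and 7.16 degrees, less where a joint would pass 70% of its speed; a pose out of reach is approached as far as the arm can. A call with a gripper value outside its range is refused whole. The fingers move at their own pace and stop on an object; the grip force is fixed at half the most. Time passes only in rows, so rows that repeat a pose let the fingers close. It gives the time, the measured TCP pose, the force, the opening and the grip force at its end, in the units of the state.
- bot.get_obs(): the state, without advancing time (a new reading comes with each control period).
- bot.camera(name): name is "scene" or "side" or "wrist"; returns the picture (400x640x3 uint8, blue, green, red); there is no depth.
- bot.camera_info(name): a dict with "intrinsics" (3x3 intrinsics, pixels), "camera_from_world" (4x4, takes a point from world to camera coordinates); the wrist camera has in their place "hand_eye" (4x4, takes a point from camera to tool coordinates, whose origin is the TCP and whose axes are the flange's). Camera axes: x right, y down, z forward; pixel columns grow to the right and rows downward; lengths in m; the calibration is good to about 2 mm. A picture is of the moment at which its call begins: read the wrist's pose just before it. camera_info takes no time and is no camera call.
- bot.job_done(): hands the job in; it is judged then, once.
Trained networks look in the newest picture that a camera, given by its name, has taken for a name from the list of things; names that differ only in an ending like _2 or _b are one class to them, and where a whole thing is asked for, a point or a joint stands for the part that bears it (a point fixed in the world has none). Each returns a list of dicts, best first, with "confidence" (0 to 1); they miss things now and then, are a little off and sometimes report something else, mostly with a low value. They report only what shows in the picture. A call takes as long as a camera call.
- bot.silhouettes(camera, target): "mask" (400x640 bool, what is visible of it) and "uv" ([column, row] in pixels, amid what is visible of it).
- bot.spot_point(camera, target): "uv" ([column, row] in pixels: a listed point, or the origin of a listed thing).
The state is a dict: "clock": time; "joint_pos": joint angles; "joint_vel": joint speeds; "tau": joint torques, N m; "eef_pos": TCP position; "tool_rot": TCP orientation; "ft_force": force on the tool from outside, world axes, zero at the start; "ft_torque": the same for the moment, N m; "grip_width": finger opening in m; "grasp_force": force on a finger pad.
Only numpy, scipy, OpenCV 4.12 (cv2) and the standard library are available. Lean on these libraries where they do the work, as an engineer would, in place of code of your own. Each camera call takes 0.05 s, during which the arm holds its last target. There are 200 camera calls.

## Working session

There is one attempt and no reset: what is moved stays moved. The work goes in short steps, Python scripts to look and compute and a shell command to move; the robot and the scene stay as the last step left them, time stands still between calls to the robot, and variables do not carry over. Pictures are saved under pics/ and viewed, at most 14 in all, crops included, and the job is handed in when it is done.

```bash
mkdir -p pics; ls
cat > h.py <<'E'
import numpy as np,cv2
from workcell import bot
from scipy.spatial.transform import Rotation as R
def cam(name):
    ci=bot.camera_info(name);K=np.array(ci["intrinsics"])
    if "camera_from_world" in ci: T=np.array(ci["camera_from_world"])
    else:
        o=bot.get_obs();W=np.eye(4);W[:3,:3]=R.from_quat(o["tool_rot"]).as_matrix();W[:3,3]=o["eef_pos"]
        T=np.linalg.inv(W@np.array(ci["hand_eye"]))
    return K,T
def ray(K,T,uv,z):
    Ti=np.linalg.inv(T);d=Ti[:3,:3]@np.linalg.inv(K)@np.array([uv[0],uv[1],1.]);c=Ti[:3,3]
    return c+d*(z-c[2])/d[2]
def proj(K,T,P):
    p=K@(T[:3,:3]@np.asarray(P,float)+T[:3,3]);return p[:2]/p[2]
E
python3 - <<'E'
from h import *
Z=dict(cell=.004,cell_blue=.004,cell_green=.004,tray=0,rail=0,mid=.04,stop=.04,lamp=.085,detector=.085,reel=0,flux=0)
o=bot.get_obs();print(o["clock"],o["eef_pos"],o["tool_rot"],o["ft_force"])
for n in("scene","side","wrist"):
    K,T=cam(n);im=bot.camera(n);cv2.imwrite(f"pics/{n}0.png",im)
    print(n,np.linalg.inv(T)[:3,3].round(3))
    for t,z in Z.items():
        for r in bot.spot_point(n,t)[:1]: print(n,t,round(r["confidence"],2),np.round(r["uv"]),ray(K,T,r["uv"],z).round(4))
E
```

```text
pics
0.0 [0.18792394 0.462725   0.2524199 ] [ 1.91701692e-01  9.81452700e-01 -1.00854249e-03 -2.05690263e-04] [-0.49947141 -0.09236904 -0.30626457]
scene [1.471 0.312 0.961]
scene cell 0.67 [212. 180.] [ 0.4677 -0.3313  0.004 ]
scene cell_blue 0.75 [252. 198.] [ 0.511  -0.1715  0.004 ]
scene cell_green 0.54 [233. 186.] [ 0.4779 -0.2518  0.004 ]
scene tray 0.78 [235. 190.] [ 0.4873 -0.2401  0.    ]
scene rail 0.96 [372. 217.] [0.493  0.2077 0.    ]
scene mid 0.77 [371. 206.] [0.4921 0.1999 0.04  ]
scene stop 0.84 [381. 211.] [0.5047 0.2335 0.04  ]
scene lamp 0.57 [346. 185.] [0.4672 0.116  0.085 ]
scene detector 0.65 [408. 209.] [0.5242 0.309  0.085 ]
scene reel 0.86 [304. 198.] [ 0.4682 -0.0134  0.    ]
scene flux 0.68 [442. 223.] [0.4643 0.4136 0.    ]
side [ 0.068 -0.443  0.944]
side cell 0.67 [423. 352.] [ 0.4608 -0.3262  0.004 ]
side cell_blue 0.87 [382. 294.] [ 0.4995 -0.1835  0.004 ]
side cell_green 0.71 [401. 322.] [ 0.4792 -0.2547  0.004 ]
side tray 0.67 [398. 323.] [ 0.4759 -0.2499  0.    ]
side rail 0.56 [267. 201.] [0.4937 0.1993 0.    ]
side mid 0.59 [264. 190.] [0.4941 0.2028 0.04  ]
side stop 0.75 [254. 180.] [0.4972 0.2464 0.04  ]
side lamp 0.67 [285. 205.] [0.4765 0.1026 0.085 ]
side detector 0.87 [243. 155.] [0.509  0.2997 0.085 ]
side reel 0.67 [318. 251.] [ 0.4802 -0.0015  0.    ]
side flux 0.65 [209. 164.] [0.466  0.4134 0.    ]
wrist [0.114 0.494 0.374]
wrist stop 0.32 [360. 353.] [0.4223 0.4185 0.04  ]
wrist reel 0.27 [362. 352.] [0.4582 0.4135 0.    ]
wrist flux 0.82 [363. 353.] [0.4603 0.4139 0.    ]
```

View pics/side0.png

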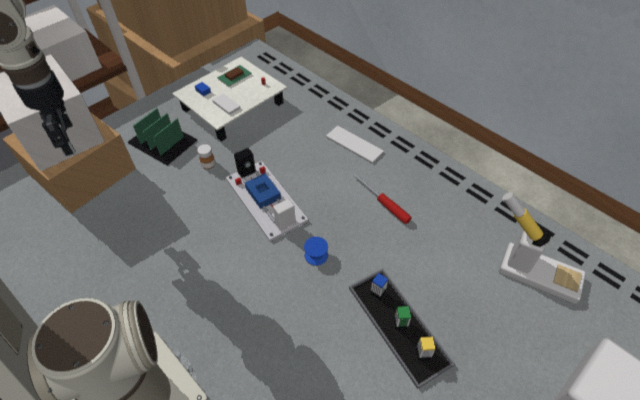

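View pics/scene0.png

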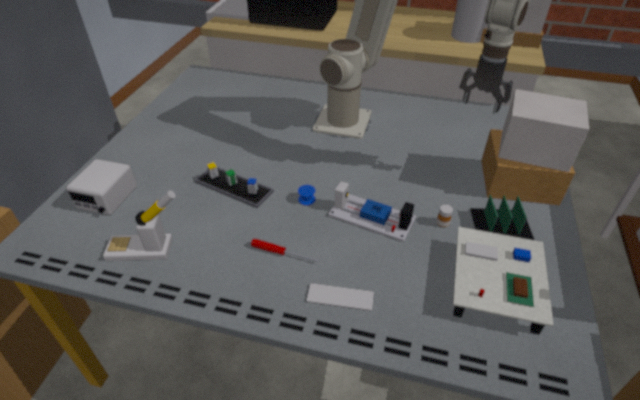

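Side view: yellow cell at (427,347), at the near end of the tray row. Carriage at (264,190), with the lamp (white) at (285,212) and the detector (black) at (245,160). The networks agree with this. I'm moving above the cell.

```bash
python3 -m inch '[13,-38,0,0,0,-0.12,100,26,-76,0,0,0,-0.24,100,39,-114,0,0,0,-0.36,100,52,-152,0,0,0,-0.48,100,65,-190,0,0,0,-0.6,100,78,-228,0,0,0,-0.72,100,91,-266,0,0,0,-0.84,100,104,-304,0,0,0,-0.96,100]'
python3 -m inch '[13,-38,0,0,0,-0.12,100,26,-76,0,0,0,-0.24,100,39,-114,0,0,0,-0.36,100,52,-152,0,0,0,-0.48,100,65,-190,0,0,0,-0.487,100,78,-228,0,0,0,-0.487,100,91,-266,0,0,0,-0.487,100,104,-304,0,0,0,-0.487,100]'
python3 -m inch '[13,-38,0,0,0,0,100,26,-76,0,0,0,0,100,39,-114,0,0,0,0,100,50,-150,0,0,0,0,60,60,-168,0,0,0,0,60,68,-182,0,0,0,0,60,68,-182,0,0,0,0,60]'
python3 - <<'E'
from h import *
K,T=cam("wrist");o=bot.get_obs();print(o["clock"],o["eef_pos"],R.from_quat(o["tool_rot"]).as_matrix().round(3).tolist(),o["ft_force"],o["grip_width"])
print(K.round(0).tolist(),np.array(bot.camera_info("wrist")["hand_eye"]).round(3).tolist())
cv2.imwrite("pics/w1.png",bot.camera("wrist"))
for t in("cell","cell_green","cell_blue","tray"):
    for r in bot.silhouettes("wrist",t)[:2]:
        m=r["mask"];print(t,r["confidence"],r["uv"],m.sum())
    for r in bot.spot_point("wrist",t)[:2]: print("pt",r["confidence"],r["uv"],ray(K,T,r["uv"],.004).round(4))
E
```

```text
clock: 2.47
eef_pos: [0.2922, 0.1576, 0.2536]
tool_rot: [0.625, 0.78, 0.001, 0.0]
ft_force: [1.3, -0.1, 0.4]
grip_width: 0.0854
grasp_force: 0.0
clock: 3.13
eef_pos: [0.3963, -0.147, 0.2536]
tool_rot: [0.794, 0.608, 0.0, 0.0]
ft_force: [1.0, 1.1, 1.0]
grip_width: 0.0856
grasp_force: 0.0
clock: 3.72
eef_pos: [0.4651, -0.3297, 0.2523]
tool_rot: [0.794, 0.608, -0.0, 0.0]
ft_force: [0.8, 0.5, -0.3]
grip_width: 0.0513
grasp_force: 0.0
3.7167 [ 0.46507223 -0.32967438  0.25228004] [[0.262, 0.965, 0.0], [0.965, -0.262, -0.001], [-0.001, 0.0, -1.0]] [ 0.82947085  0.49632427 -0.29396213] 0.05126513844563297
[[336.0, 0.0, 322.0], [0.0, 336.0, 198.0], [0.0, 0.0, 1.0]] [[-0.001, -0.949, -0.315, 0.081], [1.0, -0.001, 0.001, 0.0], [-0.001, -0.315, 0.949, -0.121], [0.0, 0.0, 0.0, 1.0]]
cell 0.67 [311.9, 169.3] 927
cell 0.25 [311.7, 7.9] 431
pt 0.55 [312.9, 162.3] [ 0.4559 -0.3269  0.004 ]
cell_green 0.77 [307.5, 96.0] 808
cell_green 0.72 [295.1, 92.2] 15666
pt 0.67 [311.6, 94.8] [ 0.4742 -0.257   0.004 ]
cell_blue 0.73 [309.7, 7.1] 424
pt 0.65 [312.2, 4.1] [ 0.4977 -0.176   0.004 ]
tray 0.79 [294.7, 92.6] 15874
pt 0.67 [307.0, 93.1] [ 0.47   -0.2541  0.004 ]
```

View pics/w1.png

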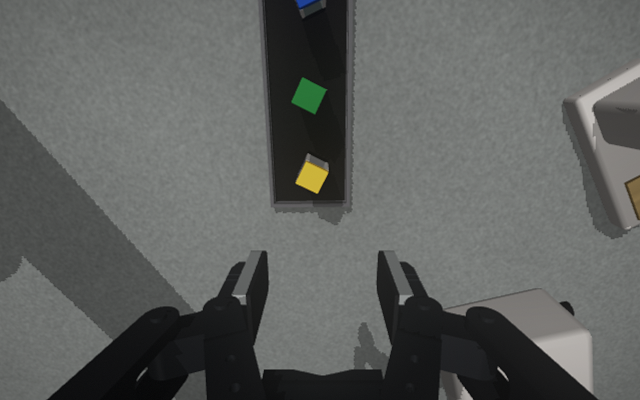

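The yellow cap is at (312,176), turned about 20–25° relative to the tray. I'll fit the cap square at z=64 mm.

```bash
cat >> h.py <<'E'
def cap(z,name="wrist",img=None):
    K,T=cam(name);im=bot.camera(name) if img is None else img
    h=cv2.cvtColor(im,cv2.COLOR_BGR2HSV);m=cv2.inRange(h,(20,120,90),(35,255,255))
    n,l,s,c=cv2.connectedComponentsWithStats(m)
    return K,T,im,m,l,s,c
E
python3 - <<'E'
from h import *
K,T,im,m,l,s,c=cap(.064)
for k in range(1,len(s)):
    if s[k][4]<150: continue
    cn=max(cv2.findContours((l==k).astype(np.uint8),0,cv2.CHAIN_APPROX_NONE)[0],key=len)[:,0]
    P=np.array([ray(K,T,p,.064)[:2] for p in cn])*1000
    r=cv2.minAreaRect(P.astype(np.float32));print(c[k],s[k],r)
for kk,z in(("lampdetect",0),): pass
E
python3 - <<'E'
from h import *
im=cv2.imread("pics/w1.png");cv2.imwrite("pics/w1c.png",cv2.resize(im[130:220,250:370],None,fx=6,fy=6,interpolation=cv2.INTER_CUBIC))
E
```

```text
[313.55895865 179.8820827 ] [297 164  33  33 653] ((455.7493896484375, -327.965087890625), (25.50967788696289, 24.340816497802734), 49.38285827636719)
```

View pics/w1c.png

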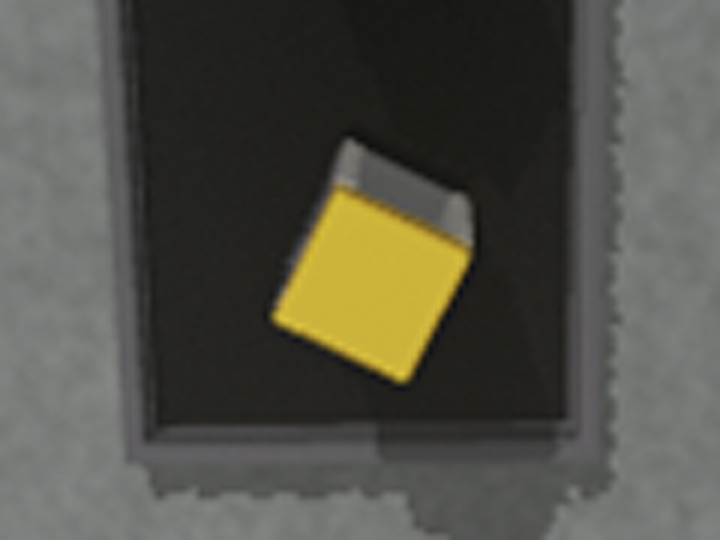

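The window face looks along about 49° (towards green), with the cap centre at (455.7,−328). I'll align, descend halfway and recheck.

```bash
python3 -m inch '[-3,0.5,0,0,0,-0.11,60,-5,1,-10,0,0,-0.22,60,-8,1.5,-40,0,0,-0.33,60,-9.4,1.9,-70,0,0,-0.444,60,-9.4,1.9,-90,0,0,-0.444,60,-9.4,1.9,-100,0,0,-0.444,60,-9.4,1.9,-100,0,0,-0.444,60,-9.4,1.9,-100,0,0,-0.444,60]'
python3 - <<'E'
from h import *
K,T,im,m,l,s,c=cap(.064);o=bot.get_obs();print(o["eef_pos"],o["grip_width"],o["ft_force"])
cv2.imwrite("pics/w2.png",im)
for k in range(1,len(s)):
    if s[k][4]<150: continue
    cn=max(cv2.findContours((l==k).astype(np.uint8),0,cv2.CHAIN_APPROX_NONE)[0],key=len)[:,0]
    P=np.array([ray(K,T,p,.064)[:2] for p in cn])*1000
    print(c[k],s[k],cv2.minAreaRect(P.astype(np.float32)))
M=R.from_quat(o["tool_rot"]).as_matrix();print(np.degrees(np.arctan2(M[1,0],M[0,0])))
E
```

```text
clock: 4.88
eef_pos: [0.455, -0.3248, 0.1537]
tool_rot: [0.908, 0.419, 0.0, 0.0]
ft_force: [-0.1, -0.7, 0.1]
grip_width: 0.0517
grasp_force: 0.0
[ 0.45558724 -0.32530211  0.15468946] 0.05112189463832306 [0.60166751 0.00125773 0.29295496]
[325.45186335 215.48447205] [ 308  198   37   36 1288] ((456.2842102050781, -327.7259826660156), (25.526500701904297, 23.931381225585938), 48.775447845458984)
49.57438147250203
```

View pics/w2.png

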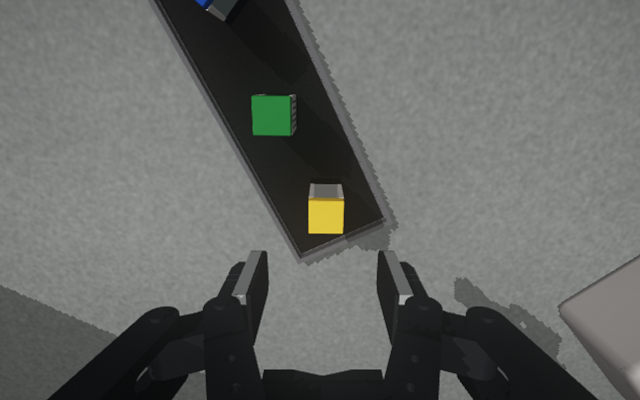

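Aligned: cap centred at (325,215), window face square to the camera. Descend and grip.

```bash
python3 -m inch '[0.7,-2.4,-20,0,0,0,60,0.7,-2.4,-45,0,0,0,60,0.7,-2.4,-70,0,0,0,60,0.7,-2.4,-90,0,0,0,60,0.7,-2.4,-101,0,0,0,60,0.7,-2.4,-101,0,0,0,60,0.7,-2.4,-101,0,0,0,50,0.7,-2.4,-101,0,0,0,40]'
python3 -m inch '[0,0,0,0,0,0,32,0,0,0,0,0,0,28,0,0,0,0,0,0,20,0,0,0,0,0,0,10,0,0,0,0,0,0,10,0,0,0,0,0,0,10]'
```

```text
clock: 5.6
eef_pos: [0.4568, -0.3282, 0.0543]
tool_rot: [0.908, 0.419, 0.001, 0.002]
ft_force: [0.2, -0.7, -0.4]
grip_width: 0.0345
grasp_force: 0.0
clock: 6.1
eef_pos: [0.4565, -0.328, 0.0541]
tool_rot: [0.908, 0.419, 0.001, 0.001]
ft_force: [-1.4, -0.1, 7.0]
grip_width: 0.0231
grasp_force: 59.5
```

```bash
python3 -m inch '[0,0,3,0,0,0,10,0,0,12,0,0,0,10,0,0,30,0,0,0,10,0,0,55,0,0,0,10,0,0,85,0,0,0,10,2,20,115,0,0,0,10,4,45,140,0,0,0,10,6,75,160,0,0,0,10]'
python3 -m inch '[2,38,0,0,0,0.07,10,4,78,0,0,0,0.14,10,6,118,0,0,0,0.21,10,8,158,0,0,0,0.28,10,10,198,0,0,0,0.35,10,12,238,0,0,0,0.42,10,14,278,0,0,0,0.48,10,15,310,0,0,0,0.48,10]'
python3 -m inch '[1,30,0,0,0,0,10,2,55,0,0,0,0,10,3,75,0,0,0,0,10,3,83,0,0,0,0,10,3,83,0,0,0,0,10,3,83,0,0,0,0,10]'
python3 - <<'E'
from h import *
K,T=cam("wrist");o=bot.get_obs();M=R.from_quat(o["tool_rot"]).as_matrix();print(o["clock"],o["eef_pos"],np.degrees(np.arctan2(M[1,0],M[0,0])),o["grasp_force"],o["ft_force"])
cv2.imwrite("pics/w3.png",bot.camera("wrist"))
for t,z in(("mid",.04),("stop",.04),("lamp",.085),("detector",.085),("rail",0)):
    for r in bot.spot_point("wrist",t)[:1]: print(t,r["confidence"],np.round(r["uv"]),ray(K,T,r["uv"],z).round(4))
E
```

```text
clock: 6.77
eef_pos: [0.4619, -0.2527, 0.2152]
tool_rot: [0.908, 0.418, 0.001, 0.001]
ft_force: [0.8, 0.1, 0.2]
grip_width: 0.0234
grasp_force: 58.8
clock: 7.43
eef_pos: [0.476, 0.0604, 0.213]
tool_rot: [0.781, 0.624, 0.0, -0.0]
ft_force: [0.5, -0.8, -0.4]
grip_width: 0.0237
grasp_force: 58.7
clock: 7.93
eef_pos: [0.4792, 0.1404, 0.2124]
tool_rot: [0.782, 0.623, -0.0, 0.0]
ft_force: [-0.1, -0.5, -0.0]
grip_width: 0.0231
grasp_force: 58.7
7.9333 [0.47920524 0.1403613  0.21242298] 77.08163865200899 58.7250155210495 [-0.13631806 -0.49953075 -0.0431109 ]
stop 0.81 [320.  60.] [0.5005 0.2391 0.04  ]
rail 0.92 [319. 104.] [0.4912 0.2046 0.    ]
```

View pics/w3.png

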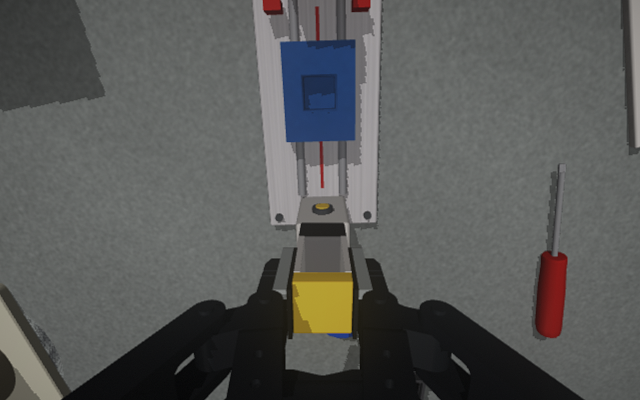

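The wrist view shows the carriage top spanning (281–355, 41–141) with the well at about (320,92). The cell is held squarely, cap at (322,305). I'll fit the carriage, the well and the held cap.

Run:
```python
from h import *
K,T=cam("wrist");o=bot.get_obs();im=cv2.imread("pics/w3.png")
h=cv2.cvtColor(im,cv2.COLOR_BGR2HSV)
def fit(m,z):
    cn=max(cv2.findContours(m,0,cv2.CHAIN_APPROX_NONE)[0],key=cv2.contourArea)[:,0]
    P=np.array([ray(K,T,p,z)[:2] for p in cn])*1000
    print(cn.min(0),cn.max(0),cv2.minAreaRect(P.astype(np.float32)))
b=cv2.inRange(h,(100,110,40),(125,255,255));b[200:]=0;fit(b,.04)
print("V profile col320",h[60:125:2,320,2],"row 95",h[92,290:350:2,2])
y=cv2.inRange(h,(20,120,60),(35,255,255));y[:200]=0;fit(y,o["eef_pos"][2]+.010)
cv2.imwrite("pics/w3c.png",cv2.resize(im[30:150,260:380],None,fx=5,fy=5,interpolation=cv2.INTER_CUBIC))
```

```text
[281  40] [354 141] ((494.51953125, 214.21380615234375), (79.78421020507812, 59.04419708251953), 78.5630111694336)
V profile col320 [107 107 107 107 108 106 106  83  62  80  79  79  79  78  77  76  75 107
 105 105 105 104 104 105  89  98 105 105 104 105 105 105 106] row 95 [105 104 106 107 108 110  82  61  78  77  78  77  77  76  75  75  77  76
  76  77  76  76  67  91 106 105 106 107 107 107]
[292 272] [353 332] ((480.27197265625, 140.76646423339844), (27.42335319519043, 23.458988189697266), 76.86617279052734)
```

View pics/w3c.png

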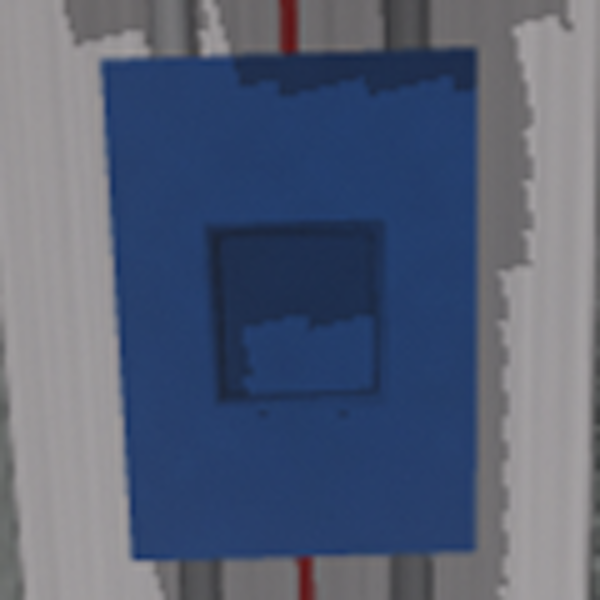

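```bash
python3 -m inch '[5,25,0,0,0,0.026,10,10,50,-10,0,0,0.026,10,14,70,-30,0,0,0.026,10,14.5,74.5,-60,0,0,0.026,10,14.5,74.5,-85,0,0,0.026,10,14.5,74.5,-104,0,0,0.026,10,14.5,74.5,-104,0,0,0.026,10,14.5,74.5,-104,0,0,0.026,10]'
cat > look.py <<'E'
from h import *
import sys
K,T=cam("wrist");o=bot.get_obs();M=R.from_quat(o["tool_rot"]).as_matrix();yaw=np.degrees(np.arctan2(M[1,0],M[0,0]))
im=bot.camera("wrist");cv2.imwrite(sys.argv[1],im);print(o["clock"],o["eef_pos"].round(5),yaw,o["ft_force"].round(1))
h=cv2.cvtColor(im,cv2.COLOR_BGR2HSV);p=o["eef_pos"]
A=M[:2,:2].copy() # cols: tool x, tool y in world
def tl(uv,z): return ((ray(K,T,uv,z)-p)[:2]*1000)@A
b=cv2.inRange(h,(100,110,30),(125,255,255))
n,l,s,c=cv2.connectedComponentsWithStats(b)
k=1+s[1:,4].argmax();b=(l==k);print("blue",s[k])
for r in range(s[k][1]+6,s[k][1]+s[k][3]-4,10):
    x=np.where(b[r])[0];print(r,x[0],x[-1],tl((x[0]-.5,r),.04).round(1),tl((x[-1]+.5,r),.04).round(1))
for cc in range(s[k][0]+8,s[k][0]+s[k][2]-4,20):
    print("top",cc,tl((cc,np.where(b[:,cc])[0][0]-.5),.04).round(1))
y=cv2.inRange(h,(20,120,60),(35,255,255));n,l,s,c=cv2.connectedComponentsWithStats(y);k=1+s[1:,4].argmax();b=l==k;print("yel",s[k])
zc=p[2]+.010
for r in range(s[k][1]+4,s[k][1]+s[k][3]-2,12):
    x=np.where(b[r])[0];print(r,tl((x[0]-.5,r),zc).round(1),tl((x[-1]+.5,r),zc).round(1))
x=s[k][0]+s[k][2]//2;print("yel near edge",tl((x,np.where(b[:,x])[0][-1]+.5),zc).round(1))
E
python3 look.py pics/w4.png
```

```text
clock: 8.9
eef_pos: [0.4932, 0.2144, 0.1075]
tool_rot: [0.774, 0.633, -0.001, -0.0]
ft_force: [0.1, -0.1, 0.1]
grip_width: 0.0232
grasp_force: 58.8
8.9 [0.49321 0.21445 0.10751] 78.49830723881352 [ 0.1 -0.1  0.1]
blue [ 271  154  104  105 8155]
160 272 357 [ 41.2 -28.5] [41.2 20.6]
170 271 374 [ 35.3 -29.3] [35.3 30.6]
180 272 373 [ 29.4 -29. ] [29.3 30.3]
190 272 373 [ 23.3 -29.3] [23.3 30.6]
200 273 372 [ 17.1 -29. ] [17.1 30.3]
210 273 372 [ 10.7 -29.3] [10.7 30.6]
220 274 372 [  4.3 -29. ] [ 4.3 30.9]
230 274 371 [ -2.3 -29.3] [-2.3 30.6]
240 275 370 [ -9. -29.] [-9.  30.2]
250 275 370 [-15.9 -29.4] [-15.9  30.6]
top 279 [ 44.9 -24. ]
top 299 [ 44.9 -12.7]
top 319 [44.9 -1.4]
top 339 [44.9 10. ]
top 359 [40.9 21.4]
yel [ 292  272   62   62 3680]
276 [ 13.2 -10.7] [13.2 11.6]
288 [  8.  -11.2] [ 8.  12.1]
300 [  2.6 -11.4] [ 2.6 12.3]
312 [ -3.  -11.1] [-3.  12.4]
324 [ -8.7 -11.3] [-8.6 12.2]
yel near edge [-12.8   0.9]
```

View pics/w4.png

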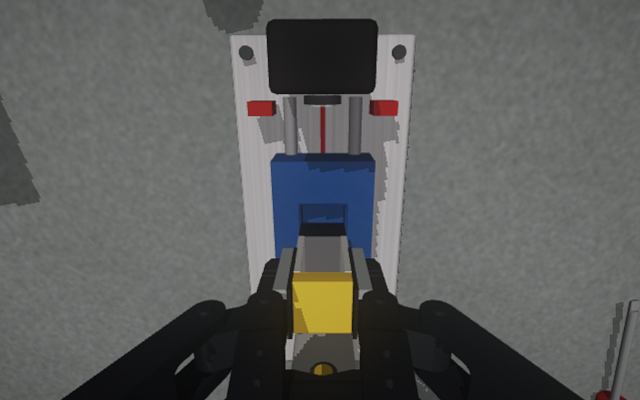

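Close view: cell laterally centred over the carriage (0.2 mm off). The far well edge shows near row 204. I'll take its exact row, and the row of the carriage's far edge.

Run:
```python
from h import *
K,T=cam("wrist");o=bot.get_obs();M=R.from_quat(o["tool_rot"]).as_matrix();p=o["eef_pos"];im=cv2.imread("pics/w4.png")
g=cv2.cvtColor(im,cv2.COLOR_BGR2HSV)[...,2]
for r in range(150,172): print(r,((ray(K,T,(300,r-.5),.04)-p)[:2]*1000@M[:2,:2]).round(1)[0],g[r,[285,300,315]])
for r in range(198,240,1): print(r,((ray(K,T,(310,r-.5),.04)-p)[:2]*1000@M[:2,:2]).round(1)[0],g[r,[295,308,314,320,330]])
print(g[212,290:360])
```

```text
150 47.1 [110 141 119]
151 46.5 [115 129 120]
152 45.9 [104 107 108]
153 45.3 [92 87 70]
154 44.8 [85 80 49]
155 44.2 [83 81 52]
156 43.6 [82 81 52]
157 43.0 [81 81 53]
158 42.4 [81 81 54]
159 41.9 [81 82 53]
160 41.3 [81 80 52]
161 40.7 [94 93 69]
162 40.1 [114 113  83]
163 39.5 [120 118  85]
164 38.9 [118 118  84]
165 38.3 [117 118  83]
166 37.8 [116 119  83]
167 37.2 [116 118  82]
168 36.6 [116 118  81]
169 36.0 [117 116 106]
170 35.4 [116 116 116]
171 34.8 [116 115 116]
198 18.3 [114 115 116 114 114]
199 17.6 [115 115 116 114 114]
200 17.0 [116 115 116 114 113]
201 16.4 [115 115 115 114 113]
202 15.8 [116 117 116 116 115]
203 15.1 [116  98  97  97  94]
204 14.5 [116  78  77  78  82]
205 13.9 [116  78  79  81  84]
206 13.2 [115  82  83  84  82]
207 12.6 [116  81  82  83  81]
208 11.9 [115  81  83  83  81]
209 11.3 [114  81  82  82  82]
210 10.7 [114  81  82  82  81]
211 10.0 [114  80  82  81  81]
212 9.4 [113  81  81  81  81]
213 8.7 [112  82  81  80  79]
214 8.1 [113  82  81  80  80]
215 7.4 [112  81  81  80  79]
216 6.8 [113  81  80  78  79]
217 6.1 [113  81  79 102  79]
218 5.5
[... 250 characters left out ...]
 31  32  32]
227 -0.5 [113  32  31  31  31]
228 -1.1 [112  33  32  32  31]
229 -1.8 [113  32  32  32  31]
230 -2.5 [113  32  31  32  31]
231 -3.1 [112  33  31  31  31]
232 -3.8 [112  32  30  31  31]
233 -4.5 [112  31  31  31  31]
234 -5.2 [112  32  31  30  30]
235 -5.8 [112  32  30  30  29]
236 -6.5 [111  62  61  61  62]
237 -7.2 [110  87  87  86  86]
238 -7.9 [110  92  92  90  92]
239 -8.6 [110  91  91  91  91]
[114 114 114 114 114 113 113 112 100  82  73  54  60  79  82  81  82  82
  81  80  81  80  82  81  81  81  81  82  82  81  81  80  81  80  80  80
  80  81  81  80  81  81  80  80  80  80  81  81  81  81  81  82  78  65
  68  91  87  94 116 115 114 114 114 115 114 114 114 113 113 113]
```

Estimated: the cell must move about +2.5 mm along the rail. I'll do that, lower to 3 mm above the top face and compare again.

```bash
python3 -m inch '[0.3,1.2,-3,0,0,0,10,0.7,2.4,-7,0,0,0,10,0.7,2.4,-11,0,0,0,10,0.7,2.4,-14,0,0,0,10,0.7,2.4,-14,0,0,0,10,0.7,2.4,-14,0,0,0,10]'
cat > prof.py <<'E'
from h import *
import sys
K,T=cam("wrist");o=bot.get_obs();M=R.from_quat(o["tool_rot"]).as_matrix();p=o["eef_pos"];im=bot.camera("wrist");cv2.imwrite(sys.argv[1],im)
print(o["clock"],p.round(5),o["ft_force"].round(1))
g=cv2.cvtColor(im,cv2.COLOR_BGR2HSV)[...,2]
f=lambda r,z:((ray(K,T,(315,r-.5),z)-p)[:2]*1000@M[:2,:2]).round(1)[0]
for r in range(130,232): 
    if np.abs(np.diff(g[r-1:r+2,[300,308,314,330]].astype(float),axis=0)).max()>12: print(r,f(r,.04),f(r,p[2]-.05),f(r,p[2]-.032),g[r,[295,308,314,320,330]])
for r in(200,206,212): print(r,g[r,285:365])
E
python3 prof.py pics/w5.png
```

```text
clock: 9.45
eef_pos: [0.4945, 0.2176, 0.0942]
tool_rot: [0.774, 0.633, -0.0, -0.0]
ft_force: [-0.6, 0.7, -0.4]
grip_width: 0.0231
grasp_force: 58.8
9.45 [0.49446 0.21758 0.09418] [-0.6  0.7 -0.4]
141 54.4 55.0 57.8 [122 124 120 102 121]
142 53.9 54.5 57.3 [121 123 119 102 121]
143 53.3 54.0 56.9 [122 124 120 103 121]
144 52.8 53.5 56.4 [123 124 121 102 122]
145 52.3 53.0 56.0 [124 124 120 103 122]
161 43.8 44.7 48.5 [103 125 124 105 123]
162 43.3 44.2 48.1 [ 88 100  99  76  98]
163 42.7 43.6 47.6 [80 63 63 49 63]
164 42.2 43.1 47.1 [82 52 52 53 51]
172 37.8 38.9 43.3 [83 58 56 57 56]
173 37.3 38.3 42.8 [110  80  79  79  78]
174 36.7 37.8 42.4 [122  89  87  87  86]
179 33.9 35.1 39.9 [120  84  83  85  84]
180 33.4 34.5 39.4 [121  84 109  84  84]
181 32.8 34.0 39.0 [120  94 120  85  82]
182 32.3 33.4 38.5 [119 113 118  84 108]
216 12.5 14.2 21.2 [118 114 113 111 110]
217 11.9 13.6 20.7 [107  89  87  84  84]
218 11.3 13.0 20.2 [102  79  81  80  79]
221 9.5 11.2 18.6 [107  86  86  85  84]
222 8.9 10.6 18.1 [106  65  66  65  65]
223 8.3 10.0 17.5 [107  39  38  38  37]
200 [119 120 120 121
[... 269 characters left out ...]
16 117
 118 117 117 118 118 118 118 119]
206 [118 118 119 118 118 118 118 118 118 118 118 118 117 117 118 118 118 117
 118 118 118 118 117 117 118 117 117 117 116 115 116 116 115 115 116 115
 116 116 117 117 117 117 117 119 119 120 119 120 118 118 117 117 117 116
 116 116 116 117 117 116 117 117 117 117 116 118 117 117 116 116 116 114
 115 115 115 116 116 118 116 117]
212 [117 117 117 118 118 118 118 118 118 119 118 118 119 118 119 118 118 118
 117 117 117 117 117 117 117 118 118 117 118 117 117 118 117 117 116 116
 116 115 116 115 115 114 116 116 116 115 115 116 115 116 116 116 117 117
 117 116 117 118 117 117 117 118 117 117 117 117 116 116 116 116 116 115
 115 115 115 115 115 115 116 117]
```

View pics/w5.png

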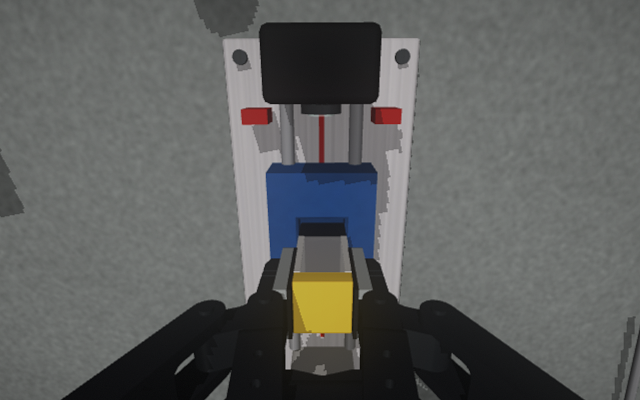

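The cell's foot edge is at 10.4 mm against the 9.4–9.5 mm ideal from both carriage edges, so shift back 0.9 mm and feel downward.

```bash
python3 -m inch '[-0.2,-0.9,0,0,0,0,10,-0.2,-0.9,-1,0,0,0,10,-0.2,-0.9,-2,0,0,0,10,-0.2,-0.9,-3,0,0,0,10,-0.2,-0.9,-4,0,0,0,10,-0.2,-0.9,-5,0,0,0,10,-0.2,-0.9,-5.5,0,0,0,10,-0.2,-0.9,-5.5,0,0,0,10]'
```

```text
clock: 10.17
eef_pos: [0.4944, 0.2167, 0.0886]
tool_rot: [0.774, 0.633, -0.0, -0.0]
ft_force: [-0.1, 0.7, -0.3]
grip_width: 0.0232
grasp_force: 58.8
```

```bash
python3 -m inch '[0,0,-0.7,0,0,0,10,0,0,-1.4,0,0,0,10,0,0,-2.1,0,0,0,10,0,0,-2.8,0,0,0,10,0,0,-2.8,0,0,0,10]'
```

```text
clock: 10.58
eef_pos: [0.4943, 0.2167, 0.0858]
tool_rot: [0.774, 0.633, -0.0, -0.0]
ft_force: [1.6, -0.5, -0.1]
grip_width: 0.0229
grasp_force: 58.8
```

Bottom is at about 36 mm with almost no force, so it is entering the well. Continue.

```bash
python3 -m inch '[0,0,-0.8,0,0,0,10,0,0,-1.6,0,0,0,10,0,0,-2.4,0,0,0,10,0,0,-3.2,0,0,0,10,0,0,-4,0,0,0,10,0,0,-4,0,0,0,10]'; python3 prof.py pics/w6.png | head -1
```

```text
clock: 11.08
eef_pos: [0.4943, 0.2167, 0.0818]
tool_rot: [0.774, 0.633, -0.0, -0.0]
ft_force: [1.3, 0.5, -0.6]
grip_width: 0.0235
grasp_force: 58.8
11.0833 [0.49432 0.21669 0.0818 ] [ 1.3  0.5 -0.6]
```

View pics/w6.png

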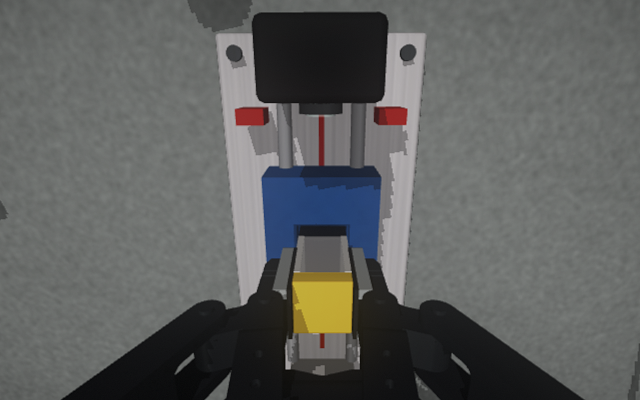

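The foot is sinking into the well (dark foot mostly gone at (322,232)), with no force. Lowering to the floor.

```bash
python3 -m inch '[0,0,-0.8,0,0,0,10,0,0,-1.6,0,0,0,10,0,0,-2.4,0,0,0,10,0,0,-3.2,0,0,0,10,0,0,-4,0,0,0,10,0,0,-4.8,0,0,0,10,0,0,-5.6,0,0,0,10,0,0,-5.6,0,0,0,10]'
```

```text
clock: 11.8
eef_pos: [0.4943, 0.2167, 0.0762]
tool_rot: [0.774, 0.633, -0.0, -0.0]
ft_force: [-0.5, 0.1, 0.2]
grip_width: 0.0232
grasp_force: 58.8
```

```bash
python3 -m inch '[0,0,-0.4,0,0,0,10,0,0,-0.8,0,0,0,10,0,0,-1.2,0,0,0,10,0,0,-1.6,0,0,0,10,0,0,-1.6,0,0,0,10]'
```

```text
clock: 12.22
eef_pos: [0.4944, 0.2167, 0.0747]
tool_rot: [0.774, 0.633, -0.0, -0.0]
ft_force: [1.3, -0.1, 0.5]
grip_width: 0.0232
grasp_force: 58.8
```

```bash
python3 -m inch '[0,0,-0.3,0,0,0,10,0,0,-0.6,0,0,0,10,0,0,-0.9,0,0,0,10,0,0,-0.9,0,0,0,10]'; python3 -m inch '[0,0,-0.3,0,0,0,10,0,0,-0.5,0,0,0,10,0,0,-0.5,0,0,0,10]'
```

```text
clock: 12.55
eef_pos: [0.4945, 0.2168, 0.0741]
tool_rot: [0.774, 0.633, 0.0, 0.0]
ft_force: [-0.6, -0.4, 1.6]
grip_width: 0.0228
grasp_force: 59.1
clock: 12.8
eef_pos: [0.4945, 0.2168, 0.0741]
tool_rot: [0.774, 0.633, 0.0, 0.0]
ft_force: [-1.9, -1.8, 4.5]
grip_width: 0.0231
grasp_force: 59.6
```

Floor contact at z=74.1 mm, exactly the expected seat height. Sliding toward the detector, along (0.199, 0.980).

```bash
python3 -m inch '[0.2,1,0.2,0,0,0,10,0.4,2,0.2,0,0,0,10,0.8,4,0.2,0,0,0,10,1.2,6,0.2,0,0,0,10,1.6,8,0.2,0,0,0,10,2,10,0.2,0,0,0,10,2.4,12,0.2,0,0,0,10]'; python3 prof.py pics/w7.png | head -1
```

```text
clock: 13.38
eef_pos: [0.4966, 0.2271, 0.0741]
tool_rot: [0.774, 0.633, -0.001, 0.001]
ft_force: [-1.9, -5.8, 7.5]
grip_width: 0.023
grasp_force: 59.9
13.3833 [0.49664 0.22711 0.07409] [-1.9 -5.8  7.5]
```

View pics/w7.png

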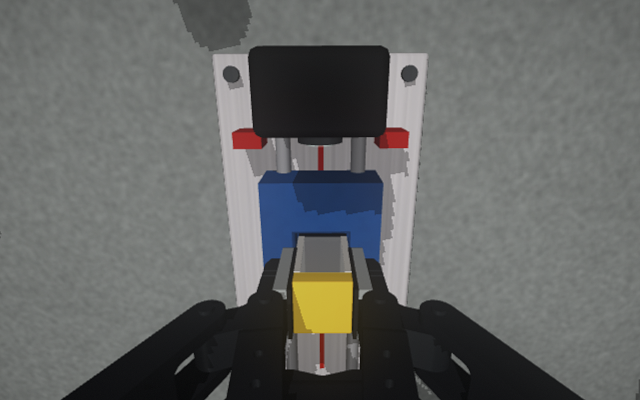

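The carriage follows; the gap from its far edge (row 171) to the red stops (row 148) is roughly 10–13 mm. Going slower now.

```bash
python3 -m inch '[0.2,1,0.1,0,0,0,10,0.4,2,0.1,0,0,0,10,0.6,3,0.1,0,0,0,10,0.8,4,0.1,0,0,0,10,1,5,0.1,0,0,0,10,1.2,6,0.1,0,0,0,10,1.4,7,0.1,0,0,0,10,1.6,8,0.1,0,0,0,10]'; python3 prof.py pics/w8.png | head -1
python3 - <<'E'
from h import *
K,T=cam("wrist");im=cv2.imread("pics/w8.png");h=cv2.cvtColor(im,cv2.COLOR_BGR2HSV)
r=cv2.inRange(h,(0,150,80),(8,255,255))|cv2.inRange(h,(172,150,80),(180,255,255));r[:, 290:350]=0;r[230:]=0
b=cv2.inRange(h,(100,110,30),(125,255,255))
print(np.where(r.sum(1)>255*8)[0][[0,-1]],np.where(b.sum(1)>255*40)[0][0])
E
```

```text
clock: 14.1
eef_pos: [0.4982, 0.235, 0.0741]
tool_rot: [0.774, 0.633, -0.001, 0.001]
ft_force: [-2.0, -5.7, 7.5]
grip_width: 0.0228
grasp_force: 59.9
14.1 [0.49821 0.23501 0.07409] [-2.  -5.7  7.5]
[144 164] 171
```

```bash
python3 -m inch '[0.1,0.5,0.1,0,0,0,10,0.2,1,0.1,0,0,0,10,0.3,1.5,0.1,0,0,0,10,0.4,2,0.1,0,0,0,10,0.5,2.5,0.1,0,0,0,10]'; python3 -m inch '[0.1,0.4,0.1,0,0,0,10,0.16,0.8,0.1,0,0,0,10,0.25,1.2,0.1,0,0,0,10]'
```

```text
clock: 14.57
eef_pos: [0.4987, 0.2375, 0.0741]
tool_rot: [0.774, 0.633, -0.001, 0.001]
ft_force: [-2.0, -5.9, 7.3]
grip_width: 0.0227
grasp_force: 59.9
clock: 14.82
eef_pos: [0.4989, 0.2386, 0.0741]
tool_rot: [0.774, 0.633, -0.001, 0.001]
ft_force: [-1.9, -6.3, 6.5]
grip_width: 0.0233
grasp_force: 59.8
```

```bash
for i in 1; do python3 -m inch '[0.1,0.4,0,0,0,0,10,0.16,0.8,0,0,0,0,10]'; done; python3 prof.py pics/w9.png | head -1
python3 - <<'E'
from h import *
im=cv2.imread("pics/w9.png");h=cv2.cvtColor(im,cv2.COLOR_BGR2HSV)
r=cv2.inRange(h,(0,150,80),(8,255,255))|cv2.inRange(h,(172,150,80),(180,255,255));r[:, 290:350]=0;r[230:]=0
b=cv2.inRange(h,(100,110,30),(125,255,255))
print(np.where(r.sum(1)>255*8)[0][[0,-1]],np.where(b.sum(1)>255*40)[0][0])
E
```

```text
clock: 14.98
eef_pos: [0.4991, 0.2394, 0.0741]
tool_rot: [0.775, 0.633, -0.001, 0.001]
ft_force: [-2.0, -5.5, 5.9]
grip_width: 0.0233
grasp_force: 59.8
14.9833 [0.49909 0.23938 0.07409] [-2.  -5.5  5.9]
[152 172] 174
```

```bash
python3 -m inch '[0.06,0.3,0,0,0,0,10,0.12,0.6,0,0,0,0,10]';python3 -m inch '[0.06,0.3,0,0,0,0,10,0.1,0.5,0,0,0,0,10]'
```

```text
clock: 15.2
eef_pos: [0.4992, 0.24, 0.0741]
tool_rot: [0.774, 0.633, -0.001, 0.001]
ft_force: [-1.7, -5.5, 5.6]
grip_width: 0.0233
grasp_force: 59.8
clock: 15.37
eef_pos: [0.4993, 0.2405, 0.0741]
tool_rot: [0.774, 0.633, -0.001, 0.001]
ft_force: [-1.7, -6.2, 5.8]
grip_width: 0.0232
grasp_force: 59.8
```

```bash
python3 -m inch '[0.06,0.3,0,0,0,0,10,0.1,0.5,0,0,0,0,10]'
```

```text
clock: 15.53
eef_pos: [0.4994, 0.241, 0.0741]
tool_rot: [0.774, 0.633, -0.001, 0.001]
ft_force: [-1.5, -6.5, 6.1]
grip_width: 0.0232
grasp_force: 59.8
```

```bash
python3 -m inch '[0.06,0.3,0,0,0,0,10,0.12,0.6,0,0,0,0,10]'
```

```text
clock: 15.7
eef_pos: [0.4995, 0.2416, 0.0741]
tool_rot: [0.774, 0.633, -0.001, 0.001]
ft_force: [-2.8, -6.0, 7.5]
grip_width: 0.0234
grasp_force: 59.8
```

```bash
python3 -m inch '[0.06,0.3,0,0,0,0,10,0.12,0.6,0,0,0,0,10]'
```

```text
clock: 15.87
eef_pos: [0.4995, 0.2417, 0.0741]
tool_rot: [0.775, 0.632, -0.002, 0.002]
ft_force: [-1.8, -7.1, 7.2]
grip_width: 0.023
grasp_force: 59.8
```

```bash
python3 prof.py pics/w10.png | head -1
```

```text
15.8667 [0.49951 0.2417  0.07407] [-1.8 -7.1  7.2]
```

```bash
python3 -m inch '[0.06,0.3,0,0,0,0,10,0.1,0.5,0,0,0,0,10,0.1,0.5,0,0,0,0,10]'
```

```text
clock: 16.17
eef_pos: [0.4995, 0.2418, 0.0741]
tool_rot: [0.775, 0.632, -0.002, 0.002]
ft_force: [-1.4, -7.9, 7.6]
grip_width: 0.0232
grasp_force: 59.9
```

View pics/w10.png

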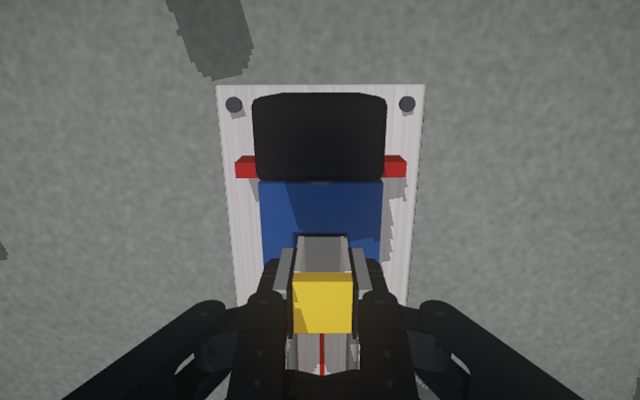

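The carriage's far edge now lies at the red stops and motion has stalled. One more gentle push will confirm, then I back off the preload and open.

```bash
python3 -m inch '[0.1,0.5,0.2,0,0,0,10,0.2,1,0.3,0,0,0,10,0.2,1,0.3,0,0,0,10]'
```

```text
clock: 16.42
eef_pos: [0.4995, 0.2419, 0.0741]
tool_rot: [0.775, 0.632, -0.003, 0.003]
ft_force: [-1.2, -9.6, 7.6]
grip_width: 0.0231
grasp_force: 59.8
```

```bash
python3 -m inch '[-0.1,-0.5,0.3,0,0,0,10,-0.3,-1.4,0.6,0,0,0,10,-0.3,-1.4,0.6,0,0,0,10]'
```

```text
clock: 16.67
eef_pos: [0.4995, 0.2417, 0.0742]
tool_rot: [0.775, 0.632, -0.002, 0.002]
ft_force: [0.0, -6.4, 1.8]
grip_width: 0.0234
grasp_force: 59.0
```

```bash
python3 -m inch '[-0.3,-1.4,0,0,0,0,10,-0.3,-1.4,0,0,0,0,10]'; python3 -m inch '[0,0,0,0,0,0,30,0,0,0,0,0,0,36,0,0,0,0,0,0,42,0,0,0,0,0,0,50,0,0,0,0,0,0,55,0,0,0,0,0,0,55]'
```

```text
clock: 16.83
eef_pos: [0.4994, 0.2416, 0.0742]
tool_rot: [0.774, 0.633, -0.001, 0.001]
ft_force: [0.1, -5.1, -0.7]
grip_width: 0.0229
grasp_force: 58.9
clock: 17.33
eef_pos: [0.4997, 0.2431, 0.0749]
tool_rot: [0.774, 0.633, 0.0, -0.0]
ft_force: [-0.2, 0.9, 0.5]
grip_width: 0.0473
grasp_force: 0.0
```

Released cleanly. Raising straight up and retreating back for a view.

```bash
python3 -m inch '[0,0,5,0,0,0,55,0,0,15,0,0,0,55,0,0,35,0,0,0,55,0,0,65,0,0,0,55,0,0,100,0,0,0,55,0,0,130,0,0,0,55,-7,-35,145,0,0,0,55,-12,-60,145,0,0,0,55]'
python3 -m inch '[0,0,0,0,0,0,55,0,0,0,0,0,0,55]'
python3 - <<'E'
from h import *
K,T=cam("wrist");o=bot.get_obs();im=bot.camera("wrist");print(o["eef_pos"])
h=cv2.cvtColor(im,cv2.COLOR_BGR2HSV);y=cv2.inRange(h,(20,120,60),(35,255,255))
cn=max(cv2.findContours(y,0,cv2.CHAIN_APPROX_NONE)[0],key=cv2.contourArea)[:,0]
for z in(.084,):print(cv2.minAreaRect(np.array([ray(K,T,p,z)[:2]*1000 for p in cn]).astype(np.float32)))
s=bot.camera("side")
a=cv2.resize(im[20:260,200:440],(480,480));b=cv2.resize(s[140:240,220:300],(384,480),interpolation=cv2.INTER_CUBIC)[:, :310]
cv2.imwrite("pics/f.png",np.hstack([a,b]))
E
```

```text
clock: 18.0
eef_pos: [0.4899, 0.1832, 0.2256]
tool_rot: [0.774, 0.634, 0.005, 0.002]
ft_force: [1.1, -0.4, -0.4]
grip_width: 0.0473
grasp_force: 0.0
clock: 18.17
eef_pos: [0.4878, 0.1819, 0.2214]
tool_rot: [0.775, 0.632, 0.001, 0.0]
ft_force: [1.0, 0.5, 0.3]
grip_width: 0.047
grasp_force: 0.0
[0.48778564 0.1819156  0.22140927]
((499.7035217285156, 240.00143432617188), (23.461618423461914, 23.914762496948242), 78.35682678222656)
```

View pics/f.png

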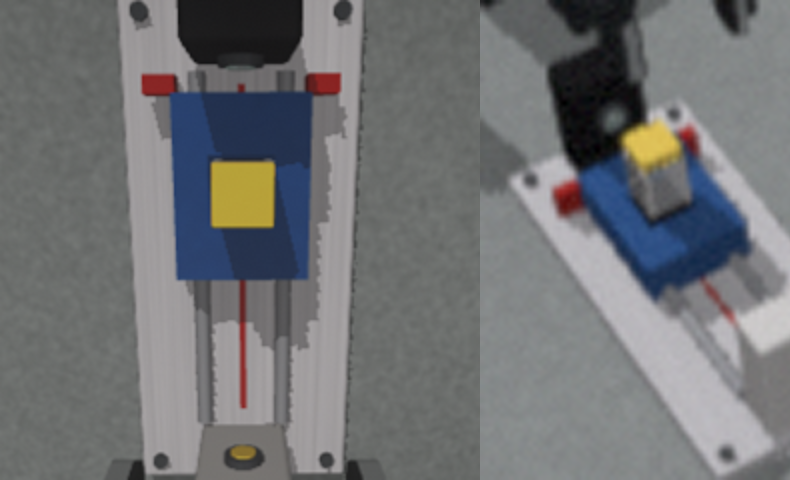

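The cell stands upright and square in the well (cap at (242,195) in the crop), with the carriage edge at the red stops (row 92) and the gripper clear. Handing in.

```bash
python3 -c "from workcell import bot;print(bot.job_done())"
```

```text
the job is handed in; nothing more can be done
None
```

Job handed in at about 18 s: the yellow-capped cell is upright and fully home in the well, windows toward the lamp and detector, with the carriage slid to the red stops and let go; wrist-force readings stayed under about 13 N throughout.

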